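Tamp the tumbling blocks level in an optician's workshop

TASK

One of the two bins of wooden polishing blocks is overfilled: some blocks stand up, and its lid would not close. Pick up the square flat tamper by its handle, press it straight down in that bin until all the blocks are down level with their neighbours, then stand the tamper back upright in the middle of its cork mat and let go. Do the pressing with the tamper in hand, and keep the gripper itself off the bin and its blocks.

Things in the scene. Friction and masses are not known exactly. Their poses are not given: they have to be found in the camera images.
- tamper_grip (a point): Flat tamper, loose, 340 g: square aluminium sole 100 x 100 x 10 mm with an upright black handle 30 x 30 mm, 70 mm tall, in its middle. Stands upright on the cork mat. The point is the handle's centre, 45 mm above the sole's underside, 35 mm below the handle's top; z up the handle, x and y square to handle and sole. The small round-footed plunger nearby is not it.
- mat: The tamper's round cork mat, fixed to the bench: 160 mm across, 4 mm thick. Origin at the centre of its underside, on the bench (z = 0).
- bin: Overfilled bin, fixed: open square grey bin, 134 mm outside, 124 mm clear inside, rim 60 mm high. Nine wooden blocks about 35 mm wide in 3 rows, 41 mm apart: five settled, tops 40 mm above the bench; four proud, by up to 28 mm. (In the other bin all nine are already level.) Origin: centre of its underside, on the bench (z = 0); x, y square to its sides, z up.
- block_a (a joint): How far the proud block at the near right corner (bin x -41, y -41 mm) is pushed down, in m: 0 = 28 mm proud, 0.028 = fully down, level with the settled blocks. Starts at 0 to 0.010. Wedged in: it only slides straight down, resists with about 3 N (all four about 12 N) and stays where it is pushed.
- block_b (a joint): How far the proud block at the near left corner (bin x -41, y +41 mm) is pushed down, in m: 0 = 28 mm proud, 0.028 = fully down, level with the settled blocks. Starts at 0 to 0.010. Wedged in: it only slides straight down, resists with about 3 N (all four about 12 N) and stays where it is pushed.
- block_c (a joint): How far the proud block at the middle of the far row (bin x +41, y 0 mm) is pushed down, in m: 0 = 28 mm proud, 0.028 = fully down, level with the settled blocks. Starts at 0 to 0.010. Wedged in: it only slides straight down, resists with about 3 N (all four about 12 N) and stays where it is pushed.
- block_d (a joint): How far the proud block at the centre (bin x 0, y 0) is pushed down, in m: 0 = 28 mm proud, 0.028 = fully down, level with the settled blocks. Starts at 0 to 0.010. Wedged in: it only slides straight down, resists with about 3 N (all four about 12 N) and stays where it is pushed.
Things that resemble listed ones, but are neither listed nor needed, are in the scene too. Several things look just like the mat: the one meant starts nearest to the robot's base. What is shaped like the part that bears tamper_grip but blue is not meant.

How it is judged:
By the outcome, as a careful person would: the job done as asked, in the order asked, and still so for the second after the job is handed in, with the robot touching nothing.
It also fails if it takes over 45 s, if anything falls off the work surface, if the arm or the gripper's body presses on something with over 40 N, if the wrist force passes 120 N, or if a joint passes its speed limit or range.

ROBOT

A 6-joint arm with a two-finger parallel gripper is mounted at the origin on the work surface. World frame = base frame: x ahead of the robot, y to its left, z up, the work surface at z = 0. Lengths are in m, angles in rad, forces in N, time in s.
With the tool pointing down it reaches from about 0.3 to 0.875 m from the base axis. Payload 6.4 kg.
Tool frame: the origin (TCP) lies midway between the tips of the shut fingers; the grasp point (between the pads) lies 19 mm behind it (ctrl.tcp_to_grasp is the distance from the TCP to the grasp point, in m); z points along the fingers, y is the direction in which the jaws open and shut (so a half turn about z gives the same grasp; the last joint's range is limited). The gripper opens to 85 mm and grips with 20 to 120 N. Pads are 22 mm wide; open, the fingers measure 114 mm over their backs; the gripper's body (76 mm by 85 mm) begins 54 mm behind the grasp point. The pads swing forward as they close: fully open they stand 13 mm farther back than shut.
Start: joints at [0.925, 0.181, 1.607, -0, 1.354, -0.206], TCP at [0.245, 0.52, 0.231] pointing down, gripper open.
Joint ranges: [-2.99, 2.99], [-0.89, 2.07], [0.3, 2.58], [-1.14, 4.28], [0, 2.63], [-3.12, 3.12]. Speed limits (rad/s): [2.57, 2.57, 3.01, 3.14, 3.14, 3.14].

INTERFACE

Orientations are given as a unit quaternion [w, x, y, z].
In Python, from bench import monitor, imaging, order, spotter, ctrl gives the robot as it stands.
- The arm moves only by the shell command python3 -m pendant 'ROWS'. ROWS is JSON, a list that holds one entry, the list of rows, each a list of 5 numbers: the shift along the world's x, y, z in mm, then the turn about the world's z in degrees, then the finger opening in mm, from 0 to 85.4. A call has 1 to 8 rows; each row shifts and turns the commanded pose from where the row before left it; what a row does not reach is not made up. A row lasts 1/8 s, in which the tool goes at most 62.5 mm and 10.7 degrees, less where a joint would pass 70% of its speed; a pose out of reach is approached as far as the arm can. A call with a gripper value outside its range is refused whole. The fingers move at their own pace and stop on an object; the grip force is fixed at half the most. Time passes only in rows, so rows that do not move let the fingers close. It gives the time, the measured TCP pose, the force and the opening at its end, in the units of the state.
- monitor.get_obs(): the state, without advancing time (a new reading comes with each control period).
- imaging.camera(name): name is "scene" or "top"; returns a dict with "img" (384x512x3 uint8, red, green, blue), "vfov" (degrees; the focal length in pixels is half the picture's height over the tangent of half this angle, whatever the lens; pixels are square), "cx", "cy" (the principal point, pixels), "origin" and "orientation" of the camera in the world. Camera axes: x right, y down, z forward; pixel columns grow to the right and rows downward; lengths in m; the calibration is good to about 2 mm. A picture is of the moment at which its call begins. There is no depth.
- order.hand_in(): hands the job in, once; it reports no verdict.
Trained networks look in the newest picture that a camera, given by its name, has taken for a name from the list of things; names that differ only in an ending like _2 or _b are one class to them, and where a whole thing is asked for, a point or a joint stands for the part that bears it (a point fixed in the world has none). Each returns a list of dicts, best first, with "confidence" (0 to 1); they miss things now and then, are a little off and sometimes report something else, mostly with a low value. They report only what shows in the picture. A call takes as long as a camera call. They do not tell look-alikes from the thing itself.
- spotter.recognise(camera, thing): "at" ([x, y, z] in m, in the coordinates of the camera as it stood for that picture, good to about 4 mm: the middle of the surface that is visible of it).
- spotter.tip_of(camera, thing): "at" ([x, y, z] in m, in the coordinates of the camera as it stood for that picture, good to about 4 mm: a listed point, or the origin of a listed thing).
The state is a dict: "time_s": time; "q": joint angles; "dq": joint speeds; "joint_efforts": joint torques, N m; "eef_pos": TCP position; "eef_rot": TCP orientation; "wrist_force": force on the tool from outside, world axes, zero at the start; "torque": the same for the moment, N m; "opening": opening from 0.0 (shut) to 1.0 (fully open).
Only numpy, scipy, OpenCV 4.12 (cv2) and the standard library are available. Lean on these libraries where they do the work, as an engineer would, in place of code of your own. Each camera call takes 0.05 s, during which the arm holds its last target. There are 200 camera calls.

## Working session

There is one attempt and no reset: what is moved stays moved. The work goes in short steps, Python scripts to look and compute and a shell command to move; the robot and the scene stay as the last step left them, time stands still between calls to the robot, and variables do not carry over. Pictures are saved under pics/ and viewed, about 8 in all and at most 12, crops included, and the job is handed in when it is done.

```bash
mkdir -p pics; cat > h.py <<'E'
import numpy as np, cv2
from scipy.spatial.transform import Rotation as R
from bench import monitor, imaging, order, spotter, ctrl
def cam(n,save=None):
    c=imaging.camera(n)
    if save: cv2.imwrite('pics/'+save,c['img'][:,:,::-1])
    q=c['orientation']; c['R']=R.from_quat([q[1],q[2],q[3],q[0]]).as_matrix(); c['o']=np.array(c['origin'])
    c['f']=c['img'].shape[0]/2/np.tan(np.radians(c['vfov']/2)); return c
def w(c,p): return c['R']@np.array(p)+c['o']
def px(c,P):
    p=c['R'].T@(np.array(P)-c['o']); return c['f']*p[:2]/p[2]+[c['cx'],c['cy']]
def ray(c,uv,z):
    d=c['R']@np.array([(uv[0]-c['cx'])/c['f'],(uv[1]-c['cy'])/c['f'],1]); return c['o']+d*(z-c['o'][2])/d[2]
E
python3 - <<'E'
from h import *
np.set_printoptions(precision=3,suppress=True)
s=monitor.get_obs(); print(s['time_s'],s['eef_pos'],s['eef_rot'],s['wrist_force'],ctrl.tcp_to_grasp)
for n in ['scene','top']:
    c=cam(n,n+'0.png'); print(n,c['o'],c['f'])
    for t in ['tamper_grip','mat','bin','block_a']:
        for fn in ['tip_of','recognise'] if t!='block_a' else ['recognise']:
            try:
                for d in getattr(spotter,fn)(n,t): P=w(c,d['at']); print(t,fn,round(d['confidence'],2),P,px(c,P))
            except Exception as e: print(t,fn,e)
E
```

```text
0.0 [0.244 0.52  0.23 ] [-0.     0.218  0.976 -0.001] [-0.037  0.755 -0.592] 0.0187
scene [ 0.953 -0.739  1.036] 490.1201084407362
tamper_grip tip_of 0.71 [0.554 0.015 0.053] [288.882 181.867]
tamper_grip tip_of 0.6 [0.354 0.079 0.045] [240.585 140.743]
tamper_grip recognise 0.63 [0.36  0.067 0.011] [240.169 152.229]
tamper_grip recognise 0.6 [ 0.564 -0.005  0.016] [287.562 197.302]
mat tip_of 0.69 [ 0.55   0.012 -0.001] [285.981 194.752]
mat tip_of 0.68 [ 0.426 -0.463 -0.002] [133.301 305.093]
mat recognise 0.9 [ 0.547 -0.006  0.003] [281.701 197.644]
mat recognise 0.82 [ 0.425 -0.466  0.007] [131.488 304.273]
bin tip_of 0.76 [0.567 0.265 0.001] [334.889 141.987]
bin recognise 0.57 [0.57  0.249 0.043] [334.828 135.465]
block_a recognise 0.72 [0.618 0.257 0.056] [351.722 136.775]
block_a recognise 0.51 [0.575 0.256 0.059] [338.37  130.757]
block_a recognise 0.5 [0.533 0.291 0.061] [331.154 117.737]
block_a recognise 0.45 [0.535 0.218 0.06 ] [319.934 132.556]
top [ 0.31  -0.072  1.156] 472.3367643960092
tamper_grip tip_of 0.59 [0.355 0.073 0.042] [208.048 253.519]
tamper_grip recognise 0.81 [0.548 0.005 0.012] [238.144 175.218]
tamper_grip recognise 0.57 [0.351 0.068 0.01 ] [211.915 255.525]
mat tip_of 0.55 [ 0.422 -0.466  0.   ] [431.283 225.634]
mat recognise 0.86 [ 0.421 -0.463 -0.   ] [430.012 226.413]
mat recognise 0.74 [0.527 0.015 0.007] [234.351 184.218]
bin tip_of 0.69 [ 0.573  0.27  -0.   ] [133.665 167.228]
bin recognise 0.64 [0.572 0.263 0.045] [131.159 163.574]
block_a recognise 0.74 [0.533 0.219 0.058] [147.166 178.061]
block_a recognise 0.66 [0.57  0.255 0.061] [132.312 162.895]
block_a recognise 0.56 [0.609 0.259 0.064] [131.176 146.598]
block_a recognise 0.46 [0.524 0.294 0.065] [114.63  181.326]
```

View pics/scene0.png

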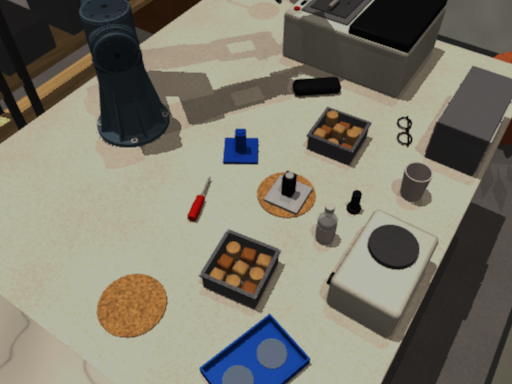

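View pics/top0.png

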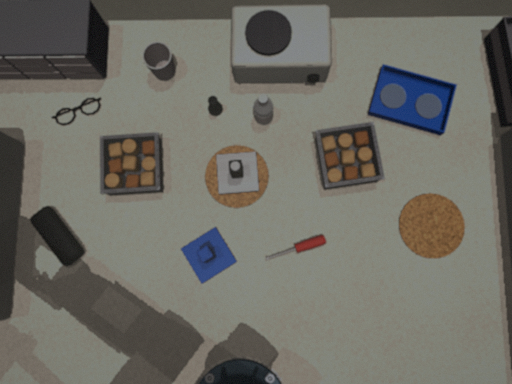

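The scene view shows the overfilled bin at about (335,135), the tamper on its mat at (288,190), a blue look-alike at (240,150), and the level bin at (240,267). In the top view the bin is at (131,163), the tamper at (237,172), and the spare mat at (431,226), which is farther from the base.

```bash
python3 - <<'E'
import cv2,numpy as np
i=cv2.imread('pics/top0.png')
a=cv2.resize(i[125:205,90:170],(480,480),interpolation=cv2.INTER_CUBIC)
b=cv2.resize(i[138:212,200:274],(480,480),interpolation=cv2.INTER_CUBIC)
o=np.hstack([a,b]); o=cv2.resize(o,(800,400)); o=cv2.convertScaleAbs(o,alpha=1.5)
cv2.imwrite('pics/crop1.png',o)
E
```

```text
(no output)
```

View pics/crop1.png

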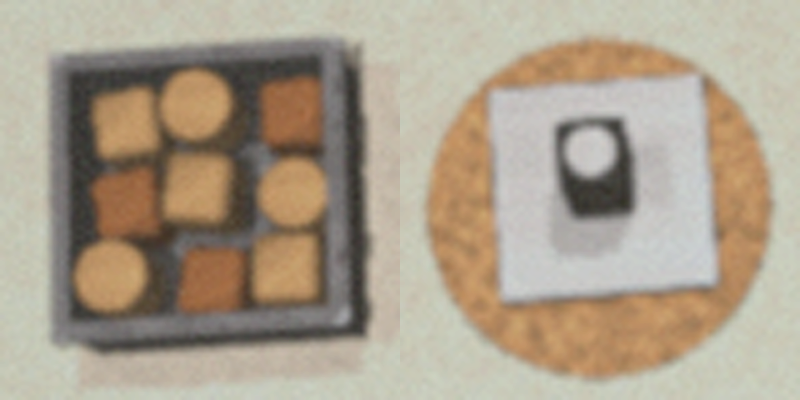

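The left crop shows the bin rim with outer corners near (52,57), (340,42), (352,327) and (56,342). The proud blocks are the two near corners, the centre and the far-middle. The right crop shows the sole corners at (489,90), (702,75), (718,287) and (501,302), and the mat spanning x 427–772 and y 37–378.

```bash
python3 - <<'E'
from h import *
np.set_printoptions(precision=4,suppress=True)
c=cam('top')
def sq(pts,s,o,z,xo=0):
    P=np.array([ray(c,((u-xo)/s+o[0],v/s+o[1]),z) for u,v in pts])
    m=P.mean(0); e=[P[(k+1)%4]-P[k] for k in range(4)]
    print('ctr',m,'sides',[round(np.linalg.norm(x),4) for x in e],'yaw',[round((np.degrees(np.arctan2(x[1],x[0]))+45)%90-45,1) for x in e])
sq([(52,57),(340,42),(352,327),(56,342)],5,(90,125),.06)
k=400/74
sq([(489,90),(702,75),(718,287),(501,302)],k,(200,138),.014,400)
print('mat',ray(c,(199.5/k+200,207.5/k+138),.004),345/k/c['f']*1.15)
s=monitor.get_obs(); q=s['eef_rot']; M=R.from_quat([q[1],q[2],q[3],q[0]]).as_matrix(); print('jaw y',M[:,1],np.degrees(np.arctan2(M[1,1],M[0,1])), s['q'])
E
```

```text
ctr [0.5693 0.2611 0.06  ] sides [np.float64(0.1396), np.float64(0.14), np.float64(0.1407), np.float64(0.14)] yaw [np.float64(2.6), np.float64(4.2), np.float64(2.6), np.float64(3.8)]
ctr [0.5541 0.007  0.014 ] sides [np.float64(0.0983), np.float64(0.0993), np.float64(0.0988), np.float64(0.0992)] yaw [np.float64(3.7), np.float64(4.2), np.float64(3.7), np.float64(3.9)]
mat [0.547  0.0089 0.004 ] 0.15539495447460483
jaw y [0.4257 0.9048 0.0001] 64.80306855370134 [ 0.9247  0.1808  1.607   0.      1.3538 -0.2063]
```

```bash
python3 -m pendant '[[[30,-50,0,5,85],[30,-50,0,5,85],[30,-50,0,5,85],[30,-50,0,5,85],[30,-50,0,5,85],[30,-50,0,4,85],[30,-50,0,0,85],[30,-50,0,0,85]]]'; python3 -m pendant '[[[35,-57,0,0,85],[35,-56,0,0,85],[0,0,0,0,85],[0,0,0,0,85]]]'
```

```text
time_s: 1.85
eef_pos: [0.4856, 0.1185, 0.2316]
eef_rot: [0.0, -0.033, 0.999, 0.0]
wrist_force: [0.0, 1.1, 0.1]
opening: 0.996
time_s: 2.35
eef_pos: [0.5502, 0.0141, 0.2309]
eef_rot: [-0.0, -0.033, 0.999, 0.0]
wrist_force: [-1.1, 0.8, -0.4]
opening: 0.99
```

```bash
python3 - <<'E'
from h import *
np.set_printoptions(precision=4,suppress=True)
s=monitor.get_obs(); q=s['eef_rot']; M=R.from_quat([q[1],q[2],q[3],q[0]]).as_matrix(); print(s['time_s'],s['eef_pos'],M[:,2],np.degrees(np.arctan2(M[1,1],M[0,1])))
c=cam('scene','scene1.png')
for fn in ['tip_of']:
  for d in getattr(spotter,fn)('scene','tamper_grip'): P=w(c,d['at']); print(fn,round(d['confidence'],2),P)
x,y=np.clip(px(c,[.554,.007,.1]).astype(int)-[75,75],0,None)
cv2.imwrite('pics/crop2.png',cv2.resize(c['img'][y:y+150,x:x+150,::-1],(600,600),interpolation=cv2.INTER_CUBIC)); print(x,y)
# predicted pixel of handle top / sole corners for the assumed pose, in the crop
Rz=R.from_euler('z',3.9,degrees=True).as_matrix()
for p in [(0,0,.084),(-.05,-.05,.014),(.05,-.05,.014),(.05,.05,.014),(-.05,.05,.014)]:
    print(p,(px(c,Rz@np.array(p)+[.554,.007,0])-[x,y])*4)
E
```

```text
2.35 [0.5502 0.0141 0.2309] [-0.001   0.0005 -1.    ] 93.75519073372188
tip_of 0.75 [0.558  0.0133 0.0509]
tip_of 0.58 [0.3536 0.081  0.0467]
213 96
(0, 0, 0.084) [299.3277 319.653 ]
(-0.05, -0.05, 0.014) [193.6743 410.286 ]
(0.05, -0.05, 0.014) [327.5057 468.9886]
(0.05, 0.05, 0.014) [393.6198 366.9302]
(-0.05, 0.05, 0.014) [263.6255 313.0422]
```

View pics/crop2.png

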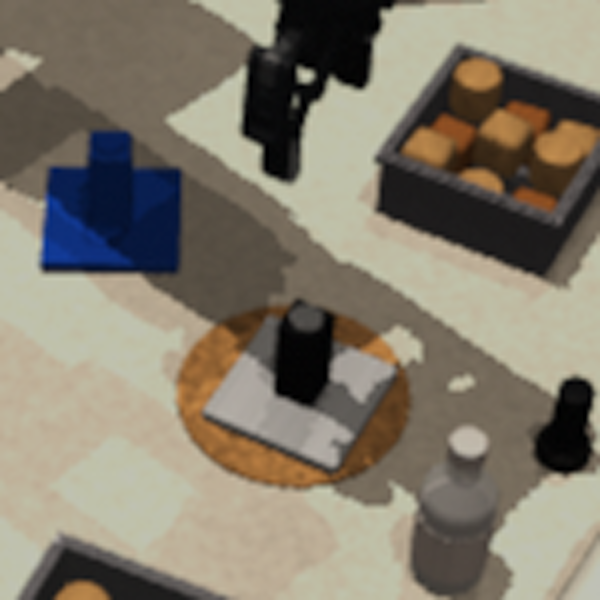

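The crop shows the sole corners at (203,411), (337,470) and (398,370). That is about 4 mm toward +x from the top-camera estimate, so I'll use (0.557, 0.009). The gripper is above it, with the fingers at (270,110).

```bash
python3 -m pendant '[[[7,-5,-30,0,85],[0,0,-40,0,85],[0,0,-35,0,85],[0,0,0,0,85],[0,0,-30,0,85],[0,0,-30,0,85],[0,0,-25,0,85],[0,0,0,0,85]]]' ; python3 -m pendant '[[[0,0,0,0,0],[0,0,0,0,0],[0,0,0,0,0],[0,0,0,0,0],[0,0,0,0,0],[0,0,0,0,0]]]'
```

```text
time_s: 3.45
eef_pos: [0.557, 0.0099, 0.0414]
eef_rot: [-0.001, -0.034, 0.999, 0.0]
wrist_force: [-0.4, 0.3, 0.1]
opening: 0.993
time_s: 4.2
eef_pos: [0.5586, 0.0088, 0.0425]
eef_rot: [0.001, -0.033, 0.999, -0.0]
wrist_force: [-0.6, 0.9, 6.8]
opening: 0.345
```

```bash
python3 -m pendant '[[[0,0,20,0,0],[0,0,40,0,0],[0,0,40,0,0],[0,20,0,0,0],[3,40,0,0,0],[3,40,0,0,0],[3,40,0,0,0],[3,40,0,0,0]]]' ; python3 -m pendant '[[[0,40,0,0,0],[0,34,0,0,0],[0,0,0,0,0],[0,0,0,0,0]]]'
python3 - <<'E'
from h import *
np.set_printoptions(precision=4,suppress=True)
s=monitor.get_obs(); print(s['time_s'],s['eef_pos'],s['wrist_force'])
ims=[]
for n in ['scene','top']:
    c=cam(n,n+'2.png'); z=s['eef_pos'][2]
    x,y=np.clip(px(c,[.57,.262,.08]).astype(int)-[50,55],0,None)
    ims.append(cv2.resize(cv2.convertScaleAbs(c['img'][y:y+100,x:x+100,::-1],alpha=1.4),(400,400),interpolation=cv2.INTER_CUBIC)); print(n,x,y)
    for d in spotter.tip_of(n,'tamper_grip')+spotter.tip_of(n,'bin'): print(round(d['confidence'],2),w(c,d['at']))
cv2.imwrite('pics/crop3.png',np.hstack(ims))
E
```

```text
time_s: 5.2
eef_pos: [0.5676, 0.1911, 0.1385]
eef_rot: [-0.002, -0.033, 0.999, -0.0]
wrist_force: [1.2, 0.5, -3.7]
opening: 0.347
time_s: 5.7
eef_pos: [0.5681, 0.2631, 0.1392]
eef_rot: [-0.002, -0.034, 0.999, -0.0]
wrist_force: [-0.2, -0.1, -3.0]
opening: 0.344
5.7 [0.5681 0.2631 0.1392] [-0.2278 -0.0603 -3.0471]
scene 288 68
0.83 [0.5659 0.268  0.1468]
0.71 [0.3541 0.0755 0.0483]
0.84 [0.5674 0.2671 0.0007]
top 77 105
0.86 [0.3525 0.0752 0.0421]
0.73 [0.5692 0.2608 0.1489]
0.61 [0.5745 0.267  0.0003]
```

View pics/crop3.png

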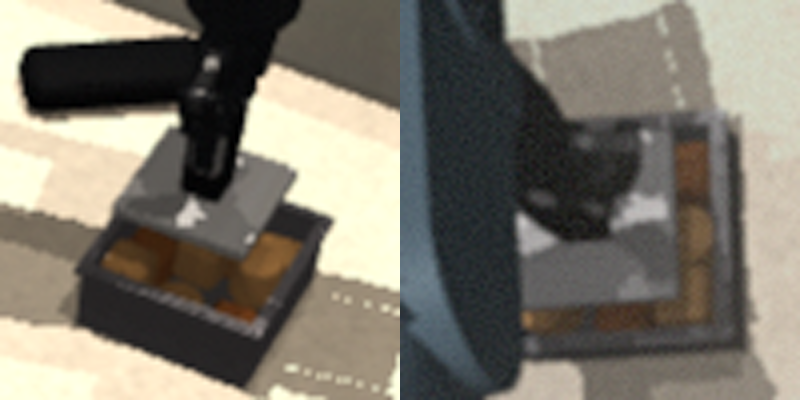

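The left crop (scene) shows the sole held level above the bin, with sole corners at (113,197), (175,130), (298,172) and (250,250). In the right crop (top) the sole's right corners are at (668,128) and (676,297), inside the rim. I'll compute the offsets.

```bash
python3 - <<'E'
from h import *
np.set_printoptions(precision=4,suppress=True)
Rz=lambda a:R.from_euler('z',a,degrees=True).as_matrix()
from scipy.optimize import least_squares
def fit(c,pts,h,z,yaw0=3.5,x0=(.569,.263)):
    # pts: {(sx,sy):(u,v)} ; fixed size, solve x,y,yaw
    def r(p): return np.concatenate([px(c,Rz(p[2])@np.array([a*h,b*h,0])+[p[0],p[1],z])-np.array(uv) for (a,b),uv in pts.items()])
    s=least_squares(r,[*x0,yaw0],x_scale=[.01,.01,1]); return s.x, np.abs(s.fun).max()
sc=cam('scene'); tp=cam('top')
S=lambda u,v:(u/4+288,v/4+68); S1=lambda u,v:(u/4+213,v/4+96); T=lambda u,v:((u-400)/4+77,v/4+105); T0=lambda u,v:(u/5+90,v/5+125)
print('sole scene',fit(sc,{(-1,-1):S(113,198),(-1,1):S(175,130),(1,1):S(298,172),(1,-1):S(250,250)},.05,.1107))
print('bin scene', fit(sc,{(-1,-1):S(78,268),(1,1):S(333,218),(-1,1):S1(460,47),(-1,-1.0):S1(380,158)},.067,.06))
print('sole top',fit(tp,{(1,-1):T(668,128),(-1,-1):T(676,297)},.05,.1107))
print('bin top now',fit(tp,{(1,-1):T(722,118),(-1,-1):T(734,345)},.067,.06))
print('bin top0',fit(tp,{(1,1):T0(52,57),(1,-1):T0(340,42),(-1,-1):T0(352,327),(-1,1):T0(56,342)},.067,.06))
E
```

```text
sole scene (array([0.569 , 0.2646, 3.1898]), np.float64(1.6737824622778703))
bin scene (array([0.5756, 0.2638, 3.8525]), np.float64(0.9825263324166826))
sole top (array([0.565 , 0.2615, 4.7714]), np.float64(0.13673320131323408))
bin top now (array([0.5645, 0.2583, 4.7227]), np.float64(1.1191290533397478))
bin top0 (array([0.5692, 0.2611, 3.323 ]), np.float64(1.773704534689216))
```

```bash
python3 -m pendant '[[[4,-1,0,0,0],[0,0,-20,0,0],[0,0,-14,0,0],[0,0,0,0,0]]]' ; python3 -m pendant '[[[0,0,-8,0,0],[0,0,-7,0,0],[0,0,-5,0,0],[0,0,0,0,0]]]'
```

```text
time_s: 6.6
eef_pos: [0.5719, 0.2616, 0.1046]
eef_rot: [-0.002, -0.033, 0.999, -0.0]
wrist_force: [0.1, 0.1, -3.5]
opening: 0.344
time_s: 7.1
eef_pos: [0.574, 0.2622, 0.0882]
eef_rot: [0.0, -0.033, 0.999, 0.0]
wrist_force: [-2.4, -0.6, 2.8]
opening: 0.339
```

```bash
python3 -m pendant '[[[0,0,-4,0,0],[0,0,-4,0,0],[0,0,0,0,0],[0,0,0,0,0]]]' ; python3 -m pendant '[[[0,0,-3,0,0],[0,0,-3,0,0],[0,0,0,0,0]]]'
```

```text
time_s: 7.6
eef_pos: [0.5741, 0.2622, 0.0802]
eef_rot: [0.001, -0.033, 0.999, 0.0]
wrist_force: [-3.7, -1.4, 6.4]
opening: 0.342
time_s: 7.98
eef_pos: [0.574, 0.2623, 0.0785]
eef_rot: [0.0, -0.034, 0.999, -0.0]
wrist_force: [-19.5, -6.5, 34.9]
opening: 0.343
```

```bash
python3 -m pendant '[[[-1,0,-1,0,0],[0,0,0,0,0],[0,0,4,0,0],[0,0,30,0,0],[0,0,35,0,0],[0,0,0,0,0]]]' ; python3 -m pendant '[[[0,-40,0,0,0],[0,-40,0,0,0],[-2,-40,0,0,0],[-3,-40,0,0,0],[-4,-40,0,0,0],[-4,-40,0,0,0],[0,0,0,0,0],[0,0,0,0,0]]]'
python3 - <<'E'
from h import *
np.set_printoptions(precision=4,suppress=True)
s=monitor.get_obs(); print(s['time_s'],s['eef_pos'],s['wrist_force'])
ims=[]
for n,(x,y) in [('scene',(288,90)),('scene',(235,120)),('top',(80,110)),('top',(185,125))]:
    c=cam(n,n+'3.png')
    ims.append(cv2.resize(cv2.convertScaleAbs(c['img'][y:y+100,x:x+100,::-1],alpha=1.4),(400,300) if 0 else (300,300),interpolation=cv2.INTER_CUBIC))
    for d in spotter.recognise(n,'block_a') if x in(288,80) else spotter.tip_of(n,'tamper_grip')+spotter.tip_of(n,'mat'): print(n,round(d['confidence'],2),w(c,d['at']))
cv2.imwrite('pics/crop4.png',np.vstack([np.hstack(ims[:2]),np.hstack(ims[2:])]))
E
```

```text
time_s: 8.72
eef_pos: [0.5749, 0.2626, 0.1439]
eef_rot: [0.003, -0.033, 0.999, 0.001]
wrist_force: [0.8, 0.2, -3.7]
opening: 0.34
time_s: 9.72
eef_pos: [0.5588, 0.0223, 0.1396]
eef_rot: [-0.001, -0.033, 0.999, 0.0]
wrist_force: [-0.3, 0.2, -3.7]
opening: 0.343
9.725 [0.5588 0.0223 0.1396] [-0.2584  0.2387 -3.683 ]
scene 0.44 [0.5758 0.2602 0.0378]
scene 0.43 [0.5351 0.295  0.0373]
scene 0.77 [0.3543 0.079  0.0467]
scene 0.71 [0.5564 0.0257 0.1512]
scene 0.87 [ 0.4257 -0.465   0.0014]
scene 0.76 [ 0.5484  0.0137 -0.0013]
top 0.7 [0.6104 0.2612 0.0394]
top 0.69 [0.5711 0.2613 0.0384]
top 0.61 [0.5246 0.2979 0.0392]
top 0.86 [0.5591 0.0208 0.1512]
top 0.63 [0.3524 0.0751 0.0463]
top 0.87 [ 0.4238 -0.4653 -0.006 ]
top 0.59 [ 0.5455  0.0125 -0.0005]
```

View pics/crop4.png

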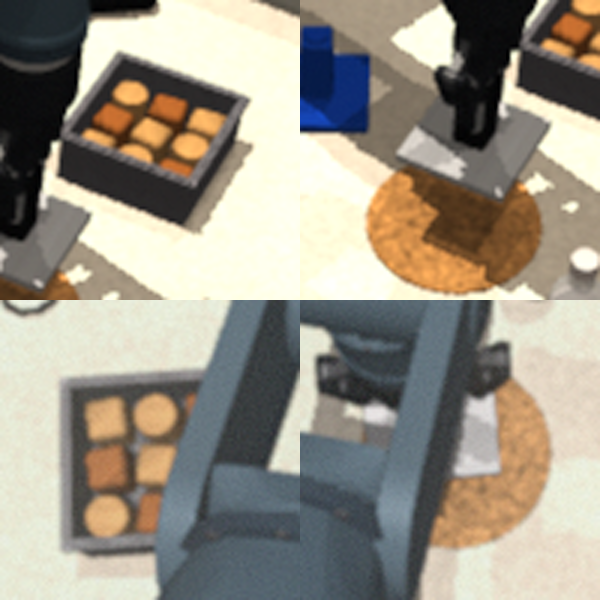

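The crops show all nine blocks in the bin at the same level, including near-right at (95,138) top left. The network puts their tops at 38–39 mm. The tamper hangs level above the mat. Next is the mat centre from the scene camera: the earlier crop 2 ellipse spans x 178–410 and y 303–487.

```bash
python3 - <<'E'
from h import *
from scipy.optimize import least_squares
c=cam('scene'); t=np.linspace(0,2*np.pi,720)
def f(p):
    P=np.array([px(c,[p[0]+.08*np.cos(a),p[1]+.08*np.sin(a),.004]) for a in t]); m,M=P.min(0),P.max(0)
    return np.r_[m,M]-np.array([178/4+213,303/4+96,410/4+213,487/4+96])
s=least_squares(f,[.55,.01],x_scale=.01,diff_step=1e-3); print(s.x,s.fun)
o=monitor.get_obs(); print(o['time_s'],o['eef_pos'])
E
```

```text
[0.55106557 0.01170186] [-0.45270233  0.25975136  0.45033587 -0.26439861]
10.275 [0.55968574 0.0222588  0.14135087]
```

```bash
python3 -m pendant '[[[-10,-12,-20,0,0],[0,0,-30,0,0],[0,0,-25,0,0],[0,0,-15,0,0],[0,0,0,0,0],[0,0,0,0,0]]]' ; python3 -m pendant '[[[0,0,-4,0,0],[0,0,0,0,0]]]'
```

```text
time_s: 11.02
eef_pos: [0.5505, 0.0099, 0.0523]
eef_rot: [0.001, -0.033, 0.999, -0.0]
wrist_force: [1.3, 0.6, -4.1]
opening: 0.341
time_s: 11.28
eef_pos: [0.5498, 0.01, 0.0476]
eef_rot: [0.0, -0.033, 0.999, -0.0]
wrist_force: [-0.3, -0.7, -4.7]
opening: 0.345
```

```bash
python3 -m pendant '[[[0,0,-3,0,0],[0,0,0,0,0]]]' ; python3 -m pendant '[[[0,0,-1.5,0,0],[0,0,0,0,0]]]'
```

```text
time_s: 11.52
eef_pos: [0.5494, 0.0101, 0.044]
eef_rot: [-0.0, -0.033, 0.999, 0.0]
wrist_force: [-1.2, 0.1, -3.2]
opening: 0.345
time_s: 11.78
eef_pos: [0.5497, 0.01, 0.0428]
eef_rot: [0.0, -0.033, 0.999, 0.0]
wrist_force: [0.5, 0.4, -4.0]
opening: 0.342
```

```bash
python3 -m pendant '[[[0,0,-1,0,0],[0,0,0,0,0]]]' ; python3 -m pendant '[[[0,0,-1,0,0],[0,0,0,0,0]]]'
```

```text
time_s: 12.02
eef_pos: [0.5497, 0.01, 0.0426]
eef_rot: [-0.0, -0.033, 0.999, -0.0]
wrist_force: [-4.3, 0.3, 5.4]
opening: 0.344
time_s: 12.28
eef_pos: [0.5496, 0.01, 0.0425]
eef_rot: [-0.0, -0.033, 0.999, -0.0]
wrist_force: [-9.4, 0.3, 15.2]
opening: 0.343
```

```bash
python3 -m pendant '[[[0,0,1.5,0,0],[0,0,0,0,85],[0,0,0,0,85],[0,0,0,0,85],[0,0,0,0,85],[0,0,0,0,85]]]' ; python3 -m pendant '[[[0,0,25,0,85],[0,0,40,0,85],[0,0,50,0,85],[0,0,50,0,85],[-45,20,20,0,85],[-50,30,0,0,85],[-50,40,0,0,85],[0,0,0,0,85]]]'
python3 -m pendant '[[[-30,50,0,0,85],[-20,50,0,0,85],[0,50,0,0,85],[0,50,0,0,85],[0,0,0,0,85],[0,0,0,0,85]]]'
python3 - <<'E'
from h import *
np.set_printoptions(precision=4,suppress=True)
s=monitor.get_obs(); print(s['time_s'],s['eef_pos'],s['wrist_force'])
ims=[]
for n,(x,y) in [('scene',(288,90)),('scene',(235,140)),('top',(80,110)),('top',(185,125))]:
    c=cam(n,n+'4.png')
    ims.append(cv2.resize(cv2.convertScaleAbs(c['img'][y:y+100,x:x+100,::-1],alpha=1.4),(300,300),interpolation=cv2.INTER_CUBIC))
    for d in spotter.recognise(n,'block_a') if x in(288,80) else spotter.tip_of(n,'tamper_grip')+spotter.tip_of(n,'mat'): print(n,round(d['confidence'],2),w(c,d['at']))
cv2.imwrite('pics/crop5.png',np.vstack([np.hstack(ims[:2]),np.hstack(ims[2:])]))
E
```

```text
time_s: 13.02
eef_pos: [0.5496, 0.01, 0.0422]
eef_rot: [-0.0, -0.033, 0.999, -0.0]
wrist_force: [0.7, -0.2, 0.1]
opening: 0.994
time_s: 14.02
eef_pos: [0.4029, 0.1011, 0.2271]
eef_rot: [-0.0, -0.035, 0.999, 0.0]
wrist_force: [0.8, 0.5, 0.3]
opening: 0.994
time_s: 14.78
eef_pos: [0.3561, 0.2987, 0.227]
eef_rot: [-0.0, -0.033, 0.999, -0.0]
wrist_force: [-0.4, -0.7, 0.3]
opening: 0.997
14.775 [0.3561 0.2987 0.227 ] [-0.3552 -0.7247  0.3196]
scene 0.7 [0.5758 0.2627 0.0408]
scene 0.43 [0.5369 0.2977 0.0376]
scene 0.4 [0.6149 0.2582 0.0375]
scene 0.97 [0.5473 0.014  0.0491]
scene 0.88 [0.3519 0.0781 0.0469]
scene 0.76 [0.5443 0.0151 0.0025]
scene 0.6 [ 0.4228 -0.4633  0.0004]
top 0.61 [0.5699 0.2596 0.0376]
top 0.56 [0.5328 0.2171 0.0388]
top 0.51 [0.6112 0.2605 0.0373]
top 0.5 [0.5243 0.2981 0.0394]
top 0.64 [0.3554 0.0719 0.0436]
top 0.6 [0.5465 0.0086 0.0523]
top 0.91 [ 0.421  -0.4652 -0.0009]
```

View pics/crop5.png

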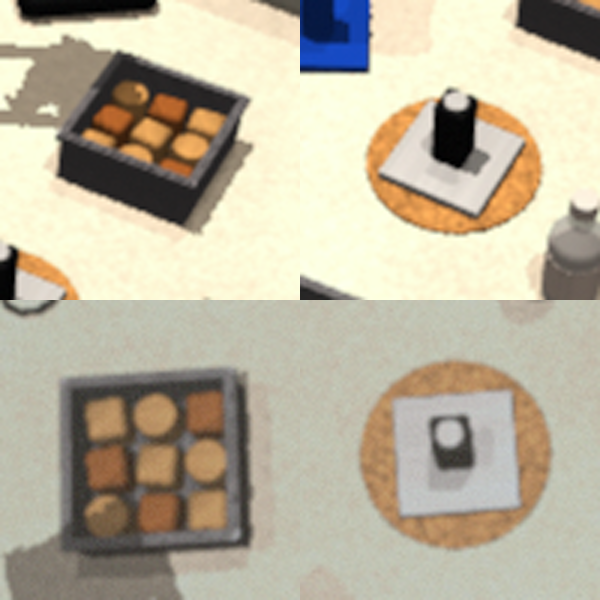

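The tamper stands upright. In the top crop its sole centre is at (457,453) and the mat centre at (455,454), so they agree to about 1 mm. The blocks look level.

```bash
python3 -c "
from bench import order; print(order.hand_in())"
```

```text
the job is handed in; nothing more can be done
None
```

I gripped the tamper by its handle and pressed it into the overfilled bin until it stopped on the settled blocks. I then stood it back on its mat, let go, moved the arm clear and handed the job in; no verdict is reported.

**Pressing:** the press stopped at the expected height, with about 35 N upward force and up to 20 N sideways at the wrist. I then pushed about 1 mm further and did not read the force there.

**Blocks:** the last pictures from both cameras show all nine blocks level. The network puts the four pressed blocks at 37–41 mm, against a nominal 40 mm and its 4 mm accuracy. The scene camera reported only three of the four; the top camera reported all four.

**Tamper:** it stands upright, with its sole about 1 mm from the mat's centre in the top view. The two cameras disagreed by up to about 4 mm on absolute positions, so I averaged them.

**Time:** the robot clock was about 15 s when I handed in, and the gripper was touching nothing.

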